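# Put the spare bolt in the desk caddy, shut its lid and hold the bin to the front

### The arm

A 7-joint arm with a two-finger parallel gripper is mounted at the origin on a cart in front of the work surface, level with it; the furniture and walls round the work are solid. World frame = base frame: x ahead of the robot, y to its left, z up, the work surface at z = 0. Lengths are in m, angles in rad, forces in N, time in s.
With the tool pointing down it reaches from about 0.425 to 0.825 m from the base axis. Payload 3.6 kg.
Tool frame: the origin (TCP) lies midway between the tips of the shut fingers; the grasp point (between the pads) lies 19 mm behind it; z points along the fingers, y is the line along which they close (so a half turn about z gives the same grasp; the last joint's range is limited). The gripper opens to 93 mm and grips with 3 to 60 N. Pads are 15 mm wide; open, the fingers measure 128 mm over their backs; the gripper's body (75 mm by 188 mm) begins 65 mm behind the grasp point.
Start: joints at [-1.165, 0.615, -0.013, 1.423, 0.008, 1.103, -0.04], TCP at [0.272, 0.59, 0.219] pointing down, gripper open.
Joint ranges: [-3.12, 3.12], [-0.3, 2.06], [-1.34, 1.32], [0.26, 2.42], [-1.36, 4.5], [0.01, 1.98], [-2.84, 2.84]. Speed limits (rad/s): [2.79, 2.79, 3.14, 3.14, 3.14, 3.14, 3.14].

### API

Orientations are given as [roll, pitch, yaw] about the fixed x, y, z axes, in that order (R = Rz(yaw) Ry(pitch) Rx(roll)).
In Python, from cell import status, read_camera, ticket gives the robot as it stands.
- The arm moves only by the shell command python3 -m handwheel 'ROWS' [OPENING] [FORCE]. ROWS is JSON, a list of rows, each a list of 2 entries, a list of its own where there are three numbers: the shift along the tool's x, y, z in mm, then the turn, a rotation vector about the tool's x, y, z in degrees. A call has 1 to 20 rows; each row is the pose to reach, as a shift and turn from the pose commanded when the call began, along the tool's axes at that moment; what a row does not reach only later rows make up. A row lasts 1/10 s, in which the tool goes at most 50 mm and 8.59 degrees, less where a joint would pass 70% of its speed; a pose out of reach is approached as far as the arm can. A call with a gripper value outside its range is refused whole. OPENING is the opening, from 0 (shut) to 1 (fully open), set as the call begins (- or left out, the last holds). The fingers move at their own pace and stop on an object; FORCE is the grip in N (left out, the last holds). Time passes only in rows, so rows that repeat a pose let the fingers close. It gives the time, the measured TCP pose, the force, the opening and the grip force at its end, in the units of the state.
- status.sense(): the state, without advancing time (a new reading comes with each control period).
- read_camera(name): name is "side" or "top"; returns a dict with "frame" (400x640x3 uint8, red, green, blue), "fov_y" (degrees; the focal length in pixels is half the picture's height over the tangent of half this angle, whatever the lens; pixels are square), "cx", "cy" (the principal point, pixels), "k1" (the pictures are not rectified: a ray, as slopes to the right and down, at radius r is drawn at 1 + k1 r^2 times it, then the intrinsics apply), "T" (4x4, takes a point from camera to world coordinates). Camera axes: x right, y down, z forward; pixel columns grow to the right and rows downward; lengths in m; the calibration is good to about 2 mm. A picture is of the moment at which its call begins. There is no depth.
- ticket.hand_in(): hands the job in; it is judged then, once.
The state is a dict: "time": time; "qpos": joint angles; "joint_vel": joint speeds; "tau": joint torques, N m; "ee_pos": TCP position; "tool_rot": TCP orientation; "ft_force": force on the tool from outside, world axes, zero at the start; "ft_torque": the same for the moment, N m; "finger_gap": opening from 0.0 (shut) to 1.0 (fully open); "grip_force": force on a finger pad.
Only numpy, scipy, OpenCV 4.12 (cv2) and the standard library are available. Lean on these libraries where they do the work, as an engineer would, in place of code of your own. Each camera call takes 0.05 s, during which the arm holds its last target. There are 200 camera calls.

### The job

Put the spare chair bolt into the flip-lid bin of the rotating desk caddy and shut the lid fully. Turn the caddy's turntable by the carrying grip on top until that bin faces squarely to the front, over the caddy's clip tray, and finish still gripping the carrying grip, holding the turntable still so that I can write the bin's label. Leave the gel bottle, the hex key and the eraser where they are.

Things in the scene. Friction and masses are not known exactly. Their poses are not given: they have to be found in the camera images.
- bolt: Spare grey steel chair bolt with a washer head, lying on the dark desk mat in front of the caddy. 16 mm wide and 16 mm high over the head (it behaves as a box of that section), 38 mm long along its own y. Origin: centre of its underside. The mat's top is z = 0. 18 g.
- caddy_base: Black fixed foot of the rotating caddy, 198 mm across, on the desk mat, immovable. Origin: on the turning axis at the mat, z up. Its front is -x of its own frame, where a shallow open grey clip tray with paper clips (68 mm wide, reaching 122 mm from the axis, 14 mm high) sticks out. An upturned chair behind it, to the left, has legs rising to 0.54 m: keep clear.
- turntable (a joint): Angle of the grey turntable (210 mm across) on the foot, rad, counter-clockwise seen from above. 0 (or a full turn) = flip-lid bin exactly over the clip tray. Starts at 0.9 to 2.3; turns freely both ways, stays where left (friction 0.04 N m). Turntable frame: bin at -x; pad bins at +-y (contents reach z = 0.075); pen cups at +x (0.110 tall, their pens reach z = 0.185). Contents stay put.
- grip_bar: Carrying grip fixed to the turntable: steel post on the axis and on it an upright black plate, 12 mm thick along the turntable's x, 46 mm long along its y, 34 mm high; top at z = 0.152, lower edge at z = 0.118. Origin: on the axis, z = 0.016; axes as the turntable's (-x towards the flip-lid bin). Pinch it from above across the 12 mm.
- grip_top (a point): Middle of the top face of the carrying grip, 152 mm above the mat, on the turning axis; axes as the turntable's.
- bin_floor (a point): Centre of the inner floor of the flip-lid bin, 70 mm from the axis, z = 0.0245; axes as the turntable's: -x points outward from the axis through the bin. The bin is open inside 51 mm (x) by 67 mm (y), walls 2.5 mm, rim at z = 0.064.
- bin_front (a point): Middle of the upper edge of the flip-lid bin's outer wall, 98 mm from the axis; below it is a steel label frame with a blank card. Axes as the turntable's.
- bin_lid (a joint): Angle of the bin's lid, rad: 0 = shut, 1.57 = upright; starts at 1.5 to 1.68, stop at 1.75. Hinge along the turntable's y on the bin's inner rim, 42 mm from the axis, z = 0.0645; opens upward and inward (to the grip). Plate 73 mm wide, 3 mm thick, 57 mm long from the hinge, thumb tab to 66 mm. A stiff hinge (0.025 N m) keeps it where left: push it outward and down from its grip side.
- lid_tab (a point): Thumb tab of the lid, middle of its free edge, 64.5 mm from the hinge, on the upper side when shut. Axes turn with the lid.
- eraser: Bystander: white eraser in a grey card sleeve, 21 x 46 x 12 mm, lying on the bare desk beyond the hex key. Origin: centre of its underside, long axis y. Leave alone.
- gel: Bystander: clear gel bottle with black cap, 47 mm across, 160 mm tall, standing on the bare desk left of the mat. Origin: centre of its underside. Leave alone.
- key: Bystander: bent hex key, 28 x 87 x 5 mm, lying on the bare desk beyond the bottle. Origin: centre of its underside, long axis y. Leave alone.

How it is judged:
On the way, in this order (a step that is already met when the one before it is completed fails the run):
1. the bolt lies in the flip-lid bin and has been let go (x of bolt in the frame of bin_floor between -0.027 and 0.027 m and y of bolt in the frame of bin_floor between -0.035 and 0.035 m and z of bolt in the frame of bin_floor between -0.005 and 0.03 m and contact force between the fingers and bolt below 0.05 N), for 0.2 s.
2. the lid is shut (value of joint bin_lid below 0.08 rad), for 0.2 s.
At the end, for the whole second after the job is handed in: The bolt lies in the flip-lid bin, the lid is shut (within 0.08 rad), the bin's front is over the clip tray (within 9 mm, 5 degrees, of the caddy's front line), the turntable stands still, and the fingers grip the carrying grip with more than 3 N (x of bolt in the frame of bin_floor between -0.027 and 0.027 m and y of bolt in the frame of bin_floor between -0.035 and 0.035 m and z of bolt in the frame of bin_floor between -0.005 and 0.03 m and value of joint bin_lid below 0.08 rad and x of bin_front in the frame of caddy_base below -0.09 m and y of bin_front in the frame of caddy_base between -0.009 and 0.009 m and velocity of joint turntable between -0.05 and 0.05 rad/s and contact force between the fingers and grip_bar above 3 N); the arm keeps its last pose, push and grip.
It fails at once if the eraser is disturbed (moved over 30 mm) (distance of eraser from where it was at the start of the episode above 0.03 m).
It fails at once if the gel bottle is disturbed (moved over 30 mm) (distance of gel from where it was at the start of the episode above 0.03 m).
It fails at once if the hex key is disturbed (moved over 30 mm) (distance of key from where it was at the start of the episode above 0.03 m).
It also fails if it takes over 72 s, if anything falls off the work surface, if the arm or the gripper's body presses on something with over 40 N, if the wrist force passes 120 N, or if a joint passes its speed limit or range.

## Working session

There is one attempt and no reset: what is moved stays moved. The work goes in short steps, Python scripts to look and compute and a shell command to move; the robot and the scene stay as the last step left them, time stands still between calls to the robot, and variables do not carry over. Pictures are saved under pics/ and viewed, at most 10 in all, crops included, and the job is handed in when it is done.

```bash
mkdir -p pics; cat > h.py <<'E'
import numpy as np,cv2
from cell import status,read_camera,ticket
from scipy.spatial.transform import Rotation as R
def cam(n):
    c=read_camera(n); f=200/np.tan(np.radians(c['fov_y'])/2)
    c['K']=np.array([[f,0,c['cx']],[0,f,c['cy']],[0,0,1.]]); c['D']=np.array([c['k1'],0,0,0,0.]); c['T']=np.array(c['T']); return c
def ray(c,u,v):
    p=cv2.undistortPoints(np.array([[[u,v]]],float),c['K'],c['D'])[0,0]
    return c['T'][:3,3],c['T'][:3,:3]@np.array([p[0],p[1],1])
def onz(c,u,v,z):
    o,d=ray(c,u,v); return o+d*(z-o[2])/d[2]
def proj(c,P):
    Ti=np.linalg.inv(c['T']); return cv2.projectPoints(np.array(P,float).reshape(-1,1,3),cv2.Rodrigues(Ti[:3,:3])[0],Ti[:3,3],c['K'],c['D'])[0][:,0]
def save(c,n): cv2.imwrite('pics/'+n,c['frame'][:,:,::-1])
E
python3 - <<'E'
from h import *
for n in('top','side'):
    c=cam(n); save(c,n+'0.png'); print(n,c['T'].round(3).tolist(),c['fov_y'],c['k1'])
s=status.sense(); print({k:np.round(v,3) for k,v in s.items()})
E
```

```text
top [[0.012, -0.984, 0.177, 0.338], [-1.0, -0.007, 0.029, 0.161], [-0.027, -0.178, -0.984, 0.987], [0.0, 0.0, 0.0, 1.0]] 52.48375934748207 -0.05999813224872241
side [[0.87, -0.277, 0.408, 0.041], [-0.494, -0.492, 0.717, -0.577], [0.002, -0.825, -0.565, 0.724], [0.0, 0.0, 0.0, 1.0]] 49.11506470866983 -0.0933025265258916
{'time': np.float64(0.1), 'qpos': array([-1.165,  0.616, -0.013,  1.425,  0.008,  1.103, -0.04 ]), 'joint_vel': array([-0.001, -0.004,  0.   , -0.005,  0.002, -0.001, -0.   ]), 'tau': array([ 1.0000e-03, -4.6004e+01,  2.1000e-01, -1.6624e+01, -6.1000e-02,
        1.7000e-02,  0.0000e+00]), 'ee_pos': array([0.272, 0.59 , 0.218]), 'tool_rot': array([-3.139,  0.   ,  2.71 ]), 'ft_force': array([1.137, 0.404, 0.067]), 'ft_torque': array([ 0.004, -0.014,  0.01 ]), 'grip_force': np.float64(0.0), 'finger_gap': np.float64(0.996)}
```

View pics/top0.png

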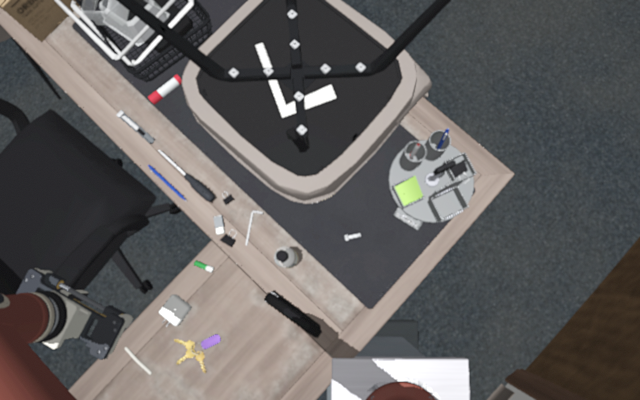

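View pics/side0.png

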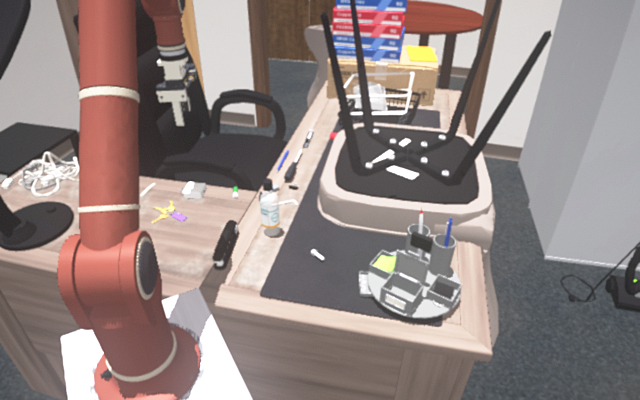

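Top: bolt at about (352,237), caddy centred near (432,180), clip tray (408,217), flip-lid bin near (449,205). Side: bolt (317,255), bin label about (400,298). I'll zoom in on both.

```bash
python3 - <<'E'
from h import *
a=cam('top')['frame'][125:245,335:485]; b=cam('side')['frame'][205:325,300:480]
a=cv2.resize(a,None,fx=4,fy=4,interpolation=2)[:, :600]; b=cv2.resize(b,None,fx=4,fy=4,interpolation=2)
cv2.imwrite('pics/zt.png',a[:,:,::-1]); cv2.imwrite('pics/zs.png',b[:,:,::-1])
E
```

```text
(no output)
```

View pics/zt.png

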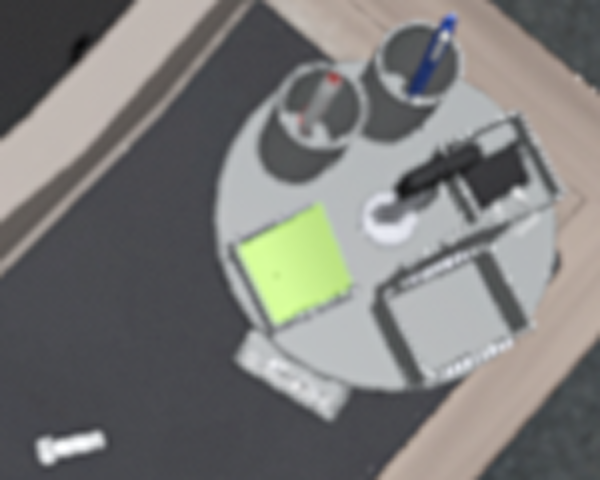

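View pics/zs.png

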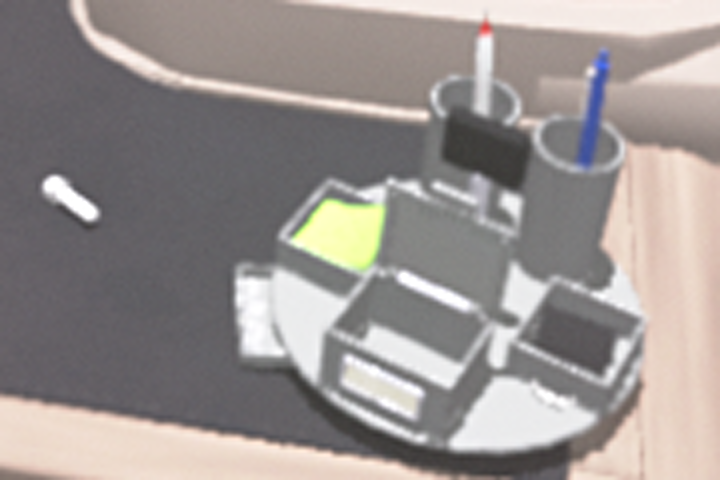

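Zoomed (crop px, 4x). Top: disc centre about (388,225), tray outer edge (237,357)–(330,420), grip plate top (400,190)–(478,152), bin centre about (450,310), bolt (42,452)–(103,437). Side: card centre (382,388), plate top edge (450,110)–(532,140). The lid is upright.

```bash
cat >> h.py <<'E'
def tri(*cs):
    A=np.zeros((3,3));b=np.zeros(3)
    for c,u,v in cs:
        o,d=ray(c,u,v);d=d/np.linalg.norm(d);M=np.eye(3)-np.outer(d,d);A+=M;b+=M@o
    return np.linalg.solve(A,b)
E
python3 - <<'E'
from h import *
from scipy.optimize import least_squares
t=cam('top');s=cam('side')
T=lambda x,y:(t,335+x/4,125+y/4)
S=lambda x,y:(s,300+x/4,205+y/4)
for nm,F,pts in(('top',T,[(215,205),(228,275),(400,390),(460,380),(555,270),(240,135)]),('side',S,[(275,275),(440,450),(520,445),(600,405),(642,345),(300,340)])):
    P=np.array([onz(*F(*p),.016)[:2] for p in pts])
    r=least_squares(lambda c:np.linalg.norm(P-c,axis=1)-.105,P.mean(0));print(nm,'axis',r.x.round(4),(r.fun*1000).round(1))
print('tray',[onz(*T(*p),.014).round(4) for p in((237,357),(330,420))])
g=tri(T(440,165),S(491,125));print('griptop',g.round(4))
for a in((400,188),(478,152)):print(onz(*T(*a),.152).round(4))
for a in((447,108),(534,140)):print(onz(*S(*a),.152).round(4))
print('hinge/lidtop edges',[onz(*T(*p),.121).round(4) for p in((380,285),(545,210))])
print('side lid top',[onz(*S(*p),.121).round(4) for p in((385,180),(512,235))])
print('rim outer side',[onz(*S(*p),.064).round(4) for p in((327,342),(445,392))], 'top',[onz(*T(*p),.064).round(4) for p in((420,383),(528,328))])
print('binfloor',onz(*T(450,305),.0245))
print('bolt top',[onz(*T(*p),.008).round(4) for p in((40,450),(104,438))],'side',[onz(*S(*p),.008).round(4) for p in((50,188),(97,213))])
f=lambda c,b:[tuple(x) for x in []]
# bolt masks
for c,(u0,u1,v0,v1) in((t,(340,366,230,245)),(s,(308,328,246,264))):
    g=cv2.cvtColor(c['frame'],cv2.COLOR_RGB2GRAY)[v0:v1,u0:u1];ys,xs=np.nonzero(g>120)
    m=(xs.mean()+u0,ys.mean()+v0);a=np.linalg.svd(np.c_[xs-xs.mean(),ys-ys.mean()],full_matrices=False)[2][0]
    P=[onz(c,m[0]+k*a[0],m[1]+k*a[1],.007) for k in(-5,5)];d=P[1]-P[0];print('boltmask',len(xs),((P[0]+P[1])/2).round(4),np.degrees(np.arctan2(d[1],d[0])))
E
```

```text
top axis [ 0.5715 -0.0837] [ 1.3 -0.4 -0.7  0.7  0.4 -0.4]
side axis [ 0.5806 -0.076 ] [-0.7  6.5  0.8 -5.1 -2.8 -7. ]
tray [array([0.487 , 0.0104, 0.014 ]), array([ 0.4491, -0.0447,  0.014 ])]
griptop [ 0.5725 -0.0803  0.1494]
[ 0.5568 -0.0564  0.152 ]
[ 0.5769 -0.0988  0.152 ]
[ 0.562  -0.0607  0.152 ]
[ 0.5842 -0.1032  0.152 ]
hinge/lidtop edges [array([ 0.5106, -0.0514,  0.121 ]), array([ 0.5532, -0.1437,  0.121 ])]
side lid top [array([ 0.5236, -0.0631,  0.121 ]), array([ 0.5534, -0.1283,  0.121 ])]
rim outer side [array([ 0.4658, -0.0994,  0.064 ]), array([ 0.4967, -0.1562,  0.064 ])] top [array([ 0.465 , -0.0863,  0.064 ]), array([ 0.4973, -0.1501,  0.064 ])]
binfloor [ 0.51787748 -0.11692537  0.0245    ]
bolt top [array([0.4303, 0.1292, 0.008 ]), array([0.4379, 0.0906, 0.008 ])] side [array([0.4305, 0.1288, 0.008 ]), array([0.4442, 0.0952, 0.008 ])]
boltmask 89 [0.434  0.1135 0.007 ] 101.78232833816574
boltmask 90 [0.4367 0.119  0.007 ] -76.02186628159134
```

```bash
python3 - <<'E'
from h import *
t=cam('top');s=cam('side')
print('gel',onz(t,287,256,.15).round(3),onz(s,272,232,0).round(3))
for p in((220,75),(300,200),(190,80),(430,90),(375,72)):print('seat',p,onz(t,*p,.1).round(3))
for p in((130,0),(445,0)):print('leg',p,[onz(t,*p,z).round(3)[:2] for z in(.25,.4,.54)])
print('legR side',[onz(s,548,35,z).round(3)[:2] for z in(.4,.54)])
s0=status.sense()
Rm=R.from_euler('xyz',s0['tool_rot']).as_matrix();p=np.array(s0['ee_pos'])
print(p,Rm.round(3)); print('to bolt',(Rm.T@(np.array([.4355,.115,.219])-p)*1000).round(1), 'yaw y',np.degrees(np.arctan2(Rm[1,1],Rm[0,1])))
E
```

```text
gel [0.378 0.253 0.15 ] [0.38  0.257 0.   ]
seat (220, 75) [0.808 0.431 0.1  ]
seat (300, 200) [0.504 0.232 0.1  ]
seat (190, 80) [0.796 0.504 0.1  ]
seat (430, 90) [ 0.769 -0.067  0.1  ]
seat (375, 72) [0.814 0.061 0.1  ]
leg (130, 0) [array([0.908, 0.593]), array([0.792, 0.505]), array([0.683, 0.423])]
leg (445, 0) [array([ 0.897, -0.069]), array([ 0.784, -0.022]), array([0.677, 0.022])]
legR side [array([1.354, 0.261]), array([ 0.788, -0.1  ])]
[0.27195742 0.59022891 0.21848135] [[-0.908  0.418 -0.   ]
 [ 0.418  0.908 -0.   ]
 [ 0.    -0.    -1.   ]]
to bolt [-347.4 -363.2   -0.4] yaw y 65.26108682363171
```

```bash
python3 -m handwheel '[[[-60,-60,-40],[0,0,8]],[[-347,-363,-40],[0,0,53]],[[-347,-363,-40],[0,0,53]],[[-347,-363,-40],[0,0,53]],[[-347,-363,-40],[0,0,53]],[[-347,-363,-40],[0,0,53]],[[-347,-363,-40],[0,0,53]],[[-347,-363,-40],[0,0,53]],[[-347,-363,-40],[0,0,53]],[[-347,-363,-40],[0,0,53]],[[-347,-363,-40],[0,0,53]],[[-347,-363,-40],[0,0,53]],[[-347,-363,-40],[0,0,53]],[[-347,-363,-40],[0,0,53]],[[-347,-363,-40],[0,0,53]],[[-347,-363,-40],[0,0,53]]]' 1 20
python3 - <<'E'
from h import *
s=cam('side');t=cam('top')
q=status.sense();print(np.round(q['ee_pos'],4),np.round(q['tool_rot'],3),q['qpos'].round(2))
for c,(u0,u1,v0,v1) in((t,(340,366,230,245)),(s,(308,328,246,264))):
    g=cv2.cvtColor(c['frame'],cv2.COLOR_RGB2GRAY)[v0:v1,u0:u1];print((g>120).sum())
    d=q['ee_pos']
a=s['frame'][150:330,230:480];cv2.imwrite('pics/a1.png',cv2.resize(a,None,fx=3,fy=3)[:,:,::-1])
print(proj(s,[q['ee_pos']]),proj(s,[[.4355,.115,.01]]))
E
```

```text
time: 2.0
ee_pos: [0.4349, 0.1166, 0.2585]
tool_rot: [-3.141, -0.0, 1.787]
ft_force: [-0.4, -0.0, 0.3]
finger_gap: 1.001
grip_force: 0.0
[0.4351 0.1161 0.2586] [-3.141 -0.     1.786] [-0.58  0.27  0.35  1.92 -0.11  0.97  0.03]
29
81
[[316.9008698  165.20079115]] [[317.05694969 254.02006454]]
```

View pics/a1.png

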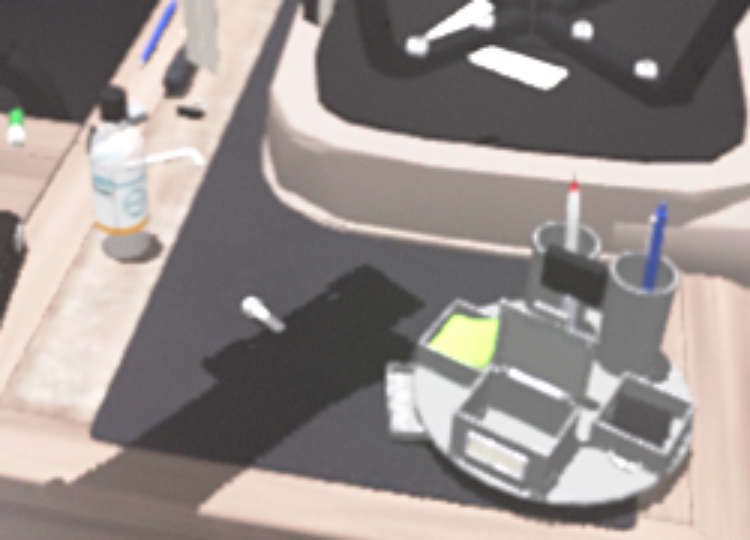

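The side crop shows the fingertips at (203,70) and (325,20), straddling the point above the bolt (262,315) as projected. I'll go down and grip.

```bash
python3 -m handwheel '[[[-2,0,50],[0,0,0]],[[-2,0,100],[0,0,0]],[[-2,0,150],[0,0,0]],[[-2,0,200],[0,0,0]],[[-2,0,230],[0,0,0]],[[-2,0,245],[0,0,0]],[[-2,0,255],[0,0,0]],[[-2,0,255],[0,0,0]],[[-2,0,255],[0,0,0]]]' && python3 -m handwheel '[[[0,0,0],[0,0,0]],[[0,0,0],[0,0,0]],[[0,0,0],[0,0,0]],[[0,0,0],[0,0,0]],[[0,0,0],[0,0,0]],[[0,0,0],[0,0,0]],[[0,0,0],[0,0,0]],[[0,0,0],[0,0,0]],[[0,0,0],[0,0,0]],[[0,0,0],[0,0,0]]]' 0 20
```

```text
time: 3.0
ee_pos: [0.4363, 0.1137, 0.0042]
tool_rot: [3.14, -0.0, 1.785]
ft_force: [-1.0, -0.4, 0.1]
finger_gap: 1.0
grip_force: 0.0
time: 4.0
ee_pos: [0.4356, 0.1135, 0.0036]
tool_rot: [-3.141, -0.0, 1.785]
ft_force: [-0.5, -0.2, 0.3]
finger_gap: 0.189
grip_force: 0.0
```

```bash
python3 -m handwheel '[[[0,0,0],[0,0,0]],[[0,0,0],[0,0,0]],[[0,0,0],[0,0,0]],[[0,0,0],[0,0,0]]]' && python3 -m handwheel '[[[0,0,-40],[0,0,0]],[[0,0,-90],[0,0,0]],[[0,0,-140],[0,0,0]],[[0,0,-190],[0,0,0]],[[0,0,-190],[0,0,0]],[[0,0,-190],[0,0,0]]]'
python3 - <<'E'
from h import *
q=status.sense();Rm=R.from_euler('xyz',q['tool_rot']).as_matrix();p=q['ee_pos']
ax=np.array([.5715,-.082]);th=np.radians(206.5);b=ax+.076*np.array([np.cos(th),np.sin(th)])
print(b,(Rm.T@(np.r_[b,p[2]]-p)*1000).round(1),p)
E
```

```text
time: 4.4
ee_pos: [0.4356, 0.1135, 0.0036]
tool_rot: [-3.141, 0.0, 1.785]
ft_force: [-0.0, 0.4, 0.1]
finger_gap: 0.169
grip_force: 20.0
time: 5.0
ee_pos: [0.4358, 0.1138, 0.1945]
tool_rot: [3.139, -0.001, 1.785]
ft_force: [0.1, -0.1, 0.3]
finger_gap: 0.173
grip_force: 20.0
[ 0.50348499 -0.11591103] [-2.388e+02  1.730e+01 -2.000e-01] [0.43579845 0.11377097 0.19453201]
```

```bash
python3 -m handwheel '[[[-50,4,0],[0,0,8]],[[-100,9,0],[0,0,16]],[[-145,13,0],[0,0,24]],[[-185,17,0],[0,0,32]],[[-215,19,0],[0,0,40]],[[-238,21,0],[0,0,48]],[[-238,21,0],[0,0,56]],[[-238,21,0],[0,0,64]],[[-238,21,0],[0,0,72]],[[-238,21,0],[0,0,76]],[[-238,21,0],[0,0,76]],[[-238,21,0],[0,0,76]],[[-238,21,0],[0,0,76]]]'
python3 - <<'E'
from h import *
s=cam('side');q=status.sense();p=q['ee_pos'];print(p)
a=s['frame'][130:330,260:510].copy();a=cv2.resize(a,None,fx=3,fy=3)
ax=np.array([.5715,-.082])
def pt(r,w,z,d=206.5):
    th=np.radians(d);return [ax[0]+r*np.cos(th)-w*np.sin(th),ax[1]+r*np.sin(th)+w*np.cos(th),z]
for P in [pt(98,w,64) for w in()]+[pt(.098,w,.064) for w in(-.036,.036)]+[pt(.042,w,.064) for w in(-.036,.036)]+[pt(0,w,.152) for w in(-.023,.023)]+[pt(.042,w,.1215) for w in(-.0365,.0365)]+[pt(.122,w,.014,147) for w in(-.034,.034)]:
    u=(proj(s,[P])[0]-[260,130])*3;cv2.circle(a,tuple(int(x) for x in u),3,(255,0,0),-1)
cv2.imwrite('pics/a2.png',a[:,:,::-1])
E
```

```text
time: 6.3
ee_pos: [0.5062, -0.1145, 0.1928]
tool_rot: [-3.141, 0.002, 0.459]
ft_force: [0.3, -0.9, -0.9]
finger_gap: 0.173
grip_force: 20.0
[ 0.5063813  -0.11459218  0.19312509]
```

View pics/a2.png

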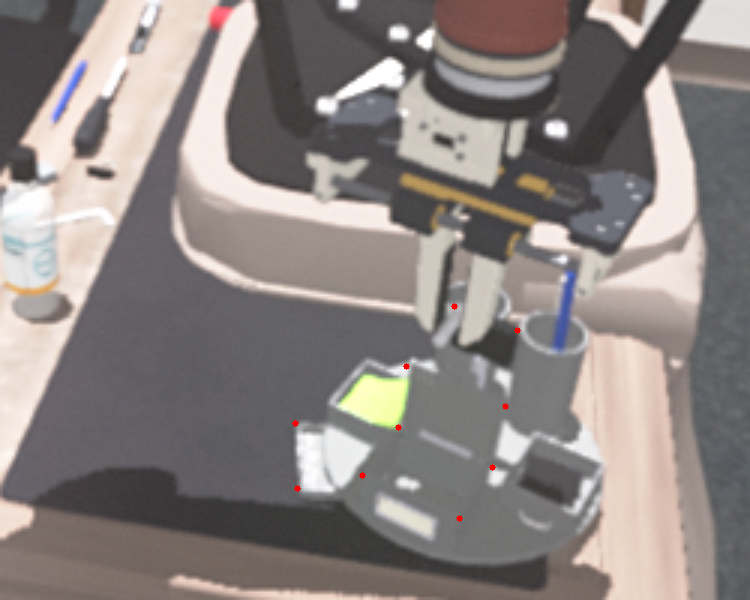

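The overlay of the estimated pose fits the bin rim, lid, grip and tray within about 2 mm, and the bolt is held. I'll lower it into the bin and release it with a small opening.

```bash
python3 -m handwheel '[[[0,0,40],[0,0,0]],[[0,0,80],[0,0,0]],[[0,0,110],[0,0,0]],[[0,0,125],[0,0,0]],[[0,0,135],[0,0,0]],[[0,0,135],[0,0,0]],[[0,0,135],[0,0,0]]]' && python3 -m handwheel '[[[0,0,0],[0,0,0]],[[0,0,0],[0,0,0]],[[0,0,0],[0,0,0]],[[0,0,0],[0,0,0]],[[0,0,0],[0,0,0]],[[0,0,0],[0,0,0]]]' 0.27 20 &&  python3 -m handwheel '[[[0,0,-40],[0,0,0]],[[0,0,-80],[0,0,0]],[[0,0,-130],[0,0,0]],[[0,0,-140],[0,0,0]],[[0,0,-140],[0,0,0]],[[0,0,-140],[0,0,0]]]'
python3 - <<'E'
from h import *
s=cam('side');t=cam('top');q=status.sense();p=q['ee_pos'];print(p)
a=cv2.resize(s['frame'][210:330,350:470],None,fx=4,fy=4);b=cv2.resize(t['frame'][160:240,400:480],None,fx=4,fy=4)
b=cv2.copyMakeBorder(b,0,160,0,0,0)
cv2.imwrite('pics/a3.png',np.hstack([a,b])[:,:,::-1])
E
```

```text
time: 7.05
ee_pos: [0.5072, -0.115, 0.0592]
tool_rot: [3.141, -0.001, 0.458]
ft_force: [0.1, -0.7, -0.3]
finger_gap: 0.172
grip_force: 20.0
time: 7.65
ee_pos: [0.5067, -0.1146, 0.0587]
tool_rot: [3.142, 0.0, 0.458]
ft_force: [0.1, -0.2, -0.1]
finger_gap: 0.269
grip_force: 0.0
time: 8.25
ee_pos: [0.5059, -0.1139, 0.1975]
tool_rot: [-3.14, 0.001, 0.459]
ft_force: [-0.4, 0.2, -0.1]
finger_gap: 0.273
grip_force: 0.0
[ 0.50554531 -0.11394716  0.19681242]
```

View pics/a3.png

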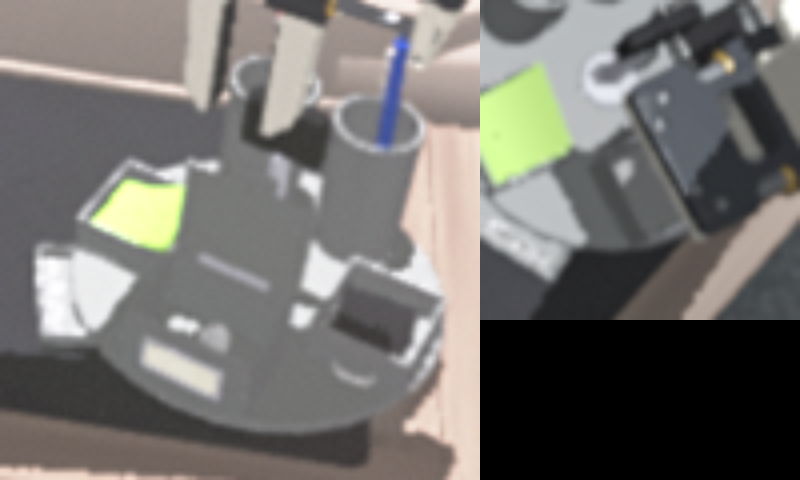

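The bolt shows inside the bin at (213,335). Next I'll shut the fingers and come down between the lid and the grip.

```bash
python3 -m handwheel '[[[30,0,0],[0,0,0]],[[50,0,0],[0,0,0]],[[50,0,0],[0,0,0]],[[50,0,0],[0,0,0]],[[50,0,0],[0,0,0]],[[50,0,0],[0,0,0]],[[50,0,30],[0,0,0]],[[50,0,60],[0,0,0]],[[50,0,75],[0,0,0]],[[50,0,86],[0,0,0]],[[50,0,86],[0,0,0]],[[50,0,86],[0,0,0]],[[50,0,86],[0,0,0]]]' 0 20
python3 - <<'E'
from h import *
p=status.sense()['ee_pos'];a=np.radians(206.5);d=p[:2]-[.5715,-.082];print(p,d@[np.cos(a),np.sin(a)],d@[-np.sin(a),np.cos(a)])
E
```

```text
time: 9.65
ee_pos: [0.5522, -0.093, 0.1138]
tool_rot: [3.14, -0.002, 0.458]
ft_force: [-0.7, -0.2, 0.2]
finger_gap: 0.005
grip_force: 0.0
[ 0.55223401 -0.09297705  0.11375518] 0.022139735621340348 0.0012272942077232209
```

```bash
python3 -m handwheel '[[[-10,0,3],[0,0,0]],[[-16,0,3],[0,0,0]],[[-22,0,4],[0,0,0]],[[-28,0,6],[0,0,0]],[[-34,0,8],[0,0,0]],[[-39,0,11],[0,0,0]],[[-43,0,15],[0,0,0]],[[-47,0,19],[0,0,0]],[[-51,0,24],[0,0,0]],[[-54,0,30],[0,0,0]],[[-56,0,35],[0,0,0]],[[-58,0,40],[0,0,0]],[[-58,0,43],[0,0,0]],[[-58,0,45],[0,0,0]],[[-58,0,47],[0,0,0]],[[-58,0,49],[0,0,0]],[[-58,0,50],[0,0,0]],[[-58,0,50],[0,0,0]],[[-58,0,50],[0,0,0]]]'
```

```text
time: 11.55
ee_pos: [0.5018, -0.1221, 0.0671]
tool_rot: [3.135, -0.005, 0.457]
ft_force: [-5.0, -2.5, 26.1]
finger_gap: 0.011
grip_force: 13.4
```

Contact at z = 0.067 with 26 N, so the lid is shut. I'll rise, turn the tool 90° and go over the axis.

```bash
python3 -m handwheel '[[[0,0,-50],[0,0,0]],[[0,0,-100],[0,0,0]],[[0,0,-135],[0,0,0]],[[20,0,-135],[0,0,-8]],[[40,0,-135],[0,0,-16]],[[60,-1,-135],[0,0,-24]],[[80,-1,-135],[0,0,-32]],[[80,-1,-135],[0,0,-40]],[[80,-1,-135],[0,0,-48]],[[80,-1,-135],[0,0,-56]],[[80,-1,-135],[0,0,-64]],[[80,-1,-135],[0,0,-72]],[[80,-1,-135],[0,0,-80]],[[80,-1,-135],[0,0,-88]],[[80,-1,-135],[0,0,-90]],[[80,-1,-135],[0,0,-90]],[[80,-1,-135],[0,0,-90]]]' 0.45 20
python3 - <<'E'
from h import *
s=cam('side');q=status.sense();p=q['ee_pos'];print(p,q['tool_rot'])
a=s['frame'][170:330,340:480].copy();a=cv2.resize(a,None,fx=3.7,fy=3.7)
ax=np.array([.5715,-.082])
def pt(r,w,z,d=206.5):
    th=np.radians(d);return [ax[0]+r*np.cos(th)-w*np.sin(th),ax[1]+r*np.sin(th)+w*np.cos(th),z]
for P in [pt(.098,w,.064) for w in(-.036,.036)]+[pt(0,w,.152) for w in(-.023,.023)]:
    u=(proj(s,[P])[0]-[340,170])*3.7;cv2.circle(a,tuple(int(x) for x in u),3,(255,0,0),-1)
cv2.imwrite('pics/a4.png',a[:,:,::-1])
E
```

```text
time: 13.25
ee_pos: [0.5708, -0.0819, 0.1975]
tool_rot: [-3.141, -0.0, 2.027]
ft_force: [-0.0, 0.0, 0.1]
finger_gap: 0.45
grip_force: 0.0
[ 0.5708346  -0.08183572  0.19755493] [-3.14134093e+00  2.07655961e-05  2.02763159e+00]
```

View pics/a4.png

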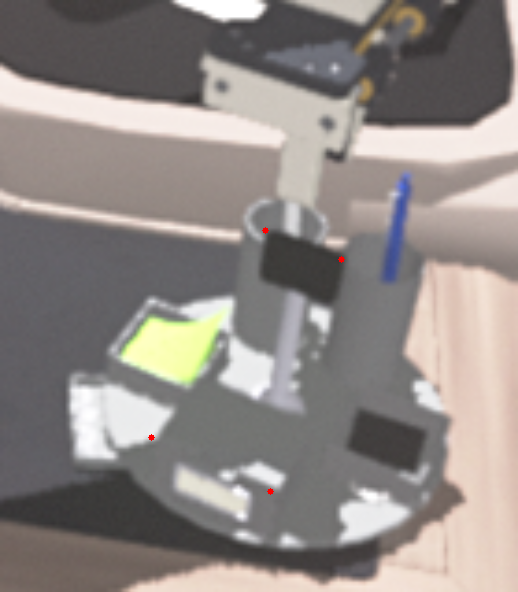

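The lid is shut and the grip plate sits at its dots (265,230)–(342,260), so the turntable hasn't moved. I'll descend and pinch.

```bash
python3 -m handwheel '[[[0,0,30],[0,0,0]],[[0,0,50],[0,0,0]],[[0,0,65],[0,0,0]],[[0,0,73],[0,0,0]],[[0,0,73],[0,0,0]],[[0,0,73],[0,0,0]]]' && python3 -m handwheel '[[[0,0,0],[0,0,0]],[[0,0,0],[0,0,0]],[[0,0,0],[0,0,0]],[[0,0,0],[0,0,0]],[[0,0,0],[0,0,0]],[[0,0,0],[0,0,0]],[[0,0,0],[0,0,0]],[[0,0,0],[0,0,0]],[[0,0,0],[0,0,0]],[[0,0,0],[0,0,0]]]' 0 25
```

```text
time: 13.9
ee_pos: [0.5714, -0.082, 0.1252]
tool_rot: [3.141, 0.001, 2.029]
ft_force: [0.4, -0.3, -1.2]
finger_gap: 0.448
grip_force: 0.0
time: 14.9
ee_pos: [0.5724, -0.0814, 0.125]
tool_rot: [3.139, 0.001, 2.03]
ft_force: [4.9, 1.1, -1.3]
finger_gap: 0.126
grip_force: 25.0
```

```bash
python3 -m handwheel '[[[0,0,0],[0,0,3]],[[0,0,0],[0,0,7]],[[0,0,0],[0,0,11]],[[0,0,0],[0,0,15]],[[0,0,0],[0,0,19]],[[0,0,0],[0,0,23]],[[0,0,0],[0,0,27]],[[0,0,0],[0,0,31]],[[0,0,0],[0,0,35]],[[0,0,0],[0,0,39]],[[0,0,0],[0,0,43]],[[0,0,0],[0,0,47]],[[0,0,0],[0,0,51]],[[0,0,0],[0,0,54]],[[0,0,0],[0,0,57]],[[0,0,0],[0,0,59]],[[0,0,0],[0,0,59]],[[0,0,0],[0,0,59]],[[0,0,0],[0,0,59]]]'
python3 - <<'E'
from h import *
s=cam('side');t=cam('top');q=status.sense()
a=cv2.resize(s['frame'][230:320,340:440],None,fx=4,fy=4);b=cv2.resize(t['frame'][165:255,380:480],None,fx=4,fy=4)
cv2.imwrite('pics/a5.png',np.hstack([a,b])[:,:,::-1])
E
```

```text
time: 16.8
ee_pos: [0.5724, -0.0814, 0.1251]
tool_rot: [3.139, -0.002, 1.0]
ft_force: [5.3, 1.6, -0.8]
finger_gap: 0.124
grip_force: 25.0
```

View pics/a5.png

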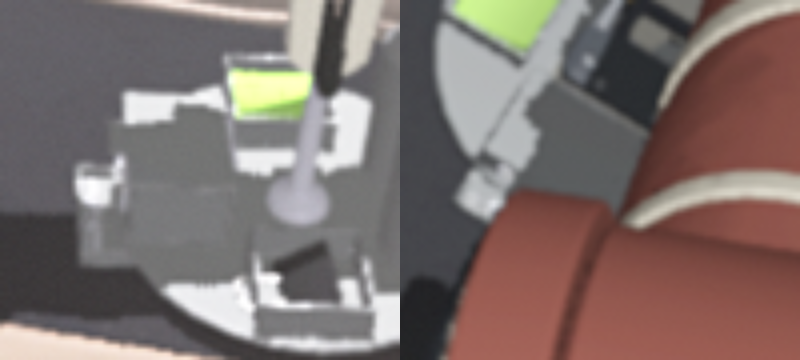

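```bash
python3 - <<'E'
from h import *
s=cam('side');t=cam('top')
S=lambda x,y,z:onz(s,340+x/4,230+y/4,z)[:2]
S0=lambda x,y,z:onz(s,300+x/4,205+y/4,z)[:2]
ax=np.array([.5728,-.0812]);an=lambda v:np.degrees(np.arctan2(v[1],v[0]))%360
def rep(n,a,b):
    m=(a+b)/2-ax;e=b-a;print(n,a.round(4),b.round(4),'mid',an(m).round(1),np.linalg.norm(m).round(4),'w',np.linalg.norm(e).round(4),'normal',(an(e)+90)%180)
rep('tray side0',S0(237,265,.014),S0(242,360,.014))
rep('tray now',S(77,165,.014),S(79,262,.014))
# tray mask in top0
im=cv2.imread('pics/top0.png');g=cv2.cvtColor(im,6)
def P(u,v,z=.014):return onz(t,u,v,z)[:2]
# sub-pixel edge points: unwarp the tray region to the z=.014 plane, 0.5 mm/px
xs,ys=np.meshgrid(np.arange(.43,.53,.0005),np.arange(-.08,.05,.0005))
uv=proj(t,np.c_[xs.ravel(),ys.ravel(),np.full(xs.size,.014)]).astype(np.float32)
w=cv2.remap(g,uv[:,0].reshape(xs.shape),uv[:,1].reshape(xs.shape),1)
# tray pixels: bright, beyond the disc
r=np.hypot(xs-ax[0],ys-ax[1]);m=((w>110)&(r>.109)&(r<.14)&(ys>xs*1.5-.82)).astype(np.uint8)
n,l,st,ce=cv2.connectedComponentsWithStats(m);k=1+st[1:,4].argmax();yy,xx=np.nonzero(l==k)
q=np.c_[xs[yy,xx],ys[yy,xx]];d=q-ax
phi=np.degrees(np.arctan2(d[:,1],d[:,0]));
n0=np.radians(147.);u=d@[np.cos(n0),np.sin(n0)];v=d@[-np.sin(n0),np.cos(n0)]
print(len(q),'u',u.min(),u.max(),'v range',np.percentile(v,[1,50,99]))
out=[(c,u[abs(v-c)<.001].max()) for c in np.arange(-.028,.029,.004) if (abs(v-c)<.001).any()]
o=np.array(out);f=np.polyfit(o[:,0],o[:,1],1);print('front edge slope deg',np.degrees(np.arctan(f[0])),f[1])
E
```

```text
tray side0 [0.4888 0.0116] [ 0.4499 -0.0509] mid 149.3 0.1204 w 0.0736 normal 148.12025137427787
tray now [0.4888 0.0116] [ 0.4476 -0.0513] mid 149.6 0.1213 w 0.0752 normal 146.83499480086368
5032 u 0.10314790457248474 0.12588750360908363 v range [-0.03278551  0.00190649  0.03637302]
front edge slope deg -1.0664465114925468 0.1250301515929973
```

```bash
python3 -m handwheel '[[[0,0,0],[0,0,-1]],[[0,0,0],[0,0,-1]],[[0,0,0],[0,0,-1]],[[0,0,0],[0,0,-1]],[[0,0,0],[0,0,-1]]]'
python3 - <<'E'
from h import *
s=cam('side');a=s['frame'][235:315,350:440];a=cv2.resize(a,None,fx=8,fy=7.5*8/7.5,interpolation=2)[:600]
a=cv2.convertScaleAbs(a,alpha=1.6,beta=-40)
ax=np.array([.5728,-.0812])
def pt(r,w,z,d):
    th=np.radians(d);return [ax[0]+r*np.cos(th)-w*np.sin(th),ax[1]+r*np.sin(th)+w*np.cos(th),z]
for d,c in((148.2,(255,0,0)),):
  for P in [pt(r,w,.066,d) for r in(.042,.099) for w in(-.0365,.0365)]+[pt(.108,0,.066,d)]+[pt(.122,w,.014,d) for w in(-.034,.034)]:
    u=(proj(s,[P])[0]-[350,235])*8;cv2.circle(a,tuple(int(x) for x in u),4,c,-1)
cv2.imwrite('pics/a6.png',a[:,:,::-1])
E
```

```text
time: 17.5
ee_pos: [0.5724, -0.0814, 0.1251]
tool_rot: [3.139, -0.002, 1.017]
ft_force: [5.4, 1.7, -1.9]
finger_gap: 0.125
grip_force: 25.0
```

View pics/a6.png

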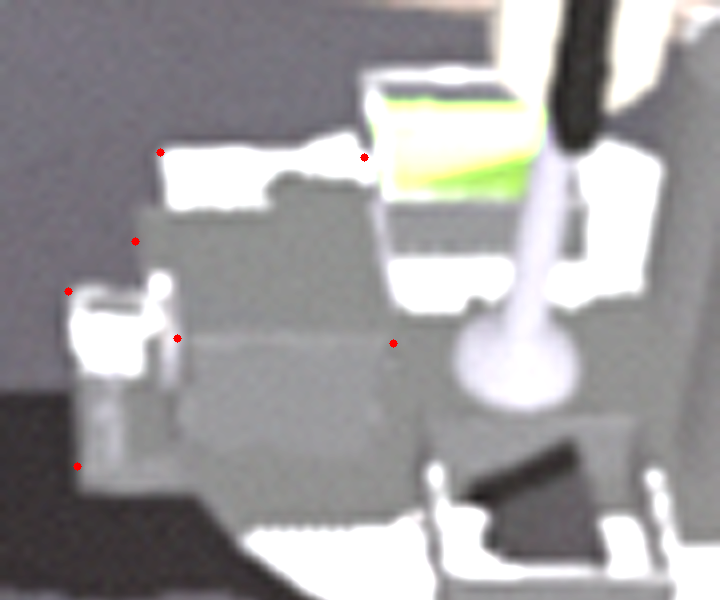

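The lid's edges sit on the predicted dots at (160,152) and (177,338), and the tray corners at (68,291) and (77,466). So the bin is over the tray with the lid shut, and the plate is gripped at 25 N.

```bash
python3 -c "
from cell import ticket
print(ticket.hand_in())"
```

```text
the job is handed in; nothing more can be done
None
```

I've handed the job in: the bolt is in the flip-lid bin, the lid is shut, the bin is over the clip tray to within about 1–2° by the camera, and the fingers hold the carrying grip at 25 N; no verdict came back.

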